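Sort prayer wheel fittings into their trays

TASK

Sort the five loose fittings lying on the bench into the three trays by kind, as the specimen fixed on each tray shows: both brass collars into the collar tray, both wooden knobs into the knob tray, the iron pin into the pin tray. Each must end flat on the tray's floor, not on top of another or leaning on a wall: collars lying flat, knobs standing upright on their feet, the pin lying down. Leave the copper dome where it is.

Things in the scene. Friction and masses are not known exactly. Their poses are not given: they have to be found in the camera images.
- collar_wide: The wider loose brass spindle collar: a plain ring lying flat, 46 mm outside, 24 mm bore, 22 mm high, about 220 g. Origin: centre of its underside, z up along its axis; it starts upright on the bench. (The collar clamped in the vise at the right, and the specimens on the trays, are fixed: no part of the job.)
- collar_narrow: The narrower loose brass spindle collar: a plain ring lying flat, 34 mm outside, 18 mm bore, 20 mm high, about 100 g. Origin: centre of its underside, z up along its axis; it starts upright on the bench.
- knob_large: The larger loose carved juniper (wood) knob: a turned knob standing on its flat 32 mm foot, 52 mm high with a small finial on top; widest part is an upright band 42 mm across, from 21 to 32 mm above the foot. About 45 g. Origin: centre of its underside, z up along its axis; it starts upright on the bench.
- knob_small: The smaller loose carved juniper (wood) knob: a turned knob standing on its flat 26 mm foot, 37 mm high with a small finial on top; widest part is an upright band 32 mm across, from 14 to 24 mm above the foot. About 20 g. Origin: centre of its underside, z up along its axis; it starts upright on the bench.
- pin: The loose iron center pin, lying on the bench: dark square bar 14 mm x 14 mm with a conical point, 82 mm long in all along its x, the point at +x; the square part runs from x = -41 to +21 mm. Origin: on the underside, midway along its length; z up. About 90 g. Any yaw.
- dome: Hammered copper dome, 76 mm across at the bottom, 37 mm high, standing among the loose parts: not to be sorted, to be left where it is. Origin: centre of its underside.
- tray_collars: Fixed plywood tray. Origin: underside centre of its open compartment, on the bench, z up. Inside 104 mm (x) by 120 mm (y); floor 6 mm and rim 24 mm above origin, walls 6 mm. Beyond the +x wall (away from robot, yaw within 0.15 rad) a solid shelf 44 mm deep at rim height carries, 80 mm from the origin, the fixed specimen of its kind: a brass collar (38 mm across, 16 mm high).
- tray_knobs: Fixed plywood tray. Origin: underside centre of its open compartment, on the bench, z up. Inside 104 mm (x) by 120 mm (y); floor 6 mm and rim 24 mm above origin, walls 6 mm. Beyond the +x wall (away from robot, yaw within 0.15 rad) a solid shelf 44 mm deep at rim height carries, 80 mm from the origin, the fixed specimen of its kind: a wooden knob (32 mm across, 37 mm high).
- tray_pins: Fixed plywood tray. Origin: underside centre of its open compartment, on the bench, z up. Inside 104 mm (x) by 120 mm (y); floor 6 mm and rim 24 mm above origin, walls 6 mm. Beyond the +x wall (away from robot, yaw within 0.15 rad) a solid shelf 44 mm deep at rim height carries, 80 mm from the origin, the fixed specimen of its kind: an iron pin (82 mm long, 14 mm high, lying along the tray's y).
There are look-alikes about, which are no part of the job. Of the things that look like the pin, take the one that is farthest from the robot's base at the start.

How it is judged:
By the outcome, as a careful person would: the job done as asked, in the order asked, and still so for the second after the job is handed in, with the robot touching nothing.
It also fails if it takes over 120 s, if anything falls off the work surface, if the arm or the gripper's body presses on something with over 40 N, if the wrist force passes 120 N, or if a joint passes its speed limit or range.

ROBOT

A 7-joint arm with a two-finger parallel gripper is mounted at the origin on the work surface. World frame = base frame: x ahead of the robot, y to its left, z up, the work surface at z = 0. Lengths are in m, angles in rad, forces in N, time in s.
With the tool pointing down it reaches from about 0.375 to 0.925 m from the base axis. Payload 3.1 kg.
Tool frame: the origin (TCP) lies at the very end of the fingers, on their centre line; the grasp point (between the pads) lies manip.tcp_to_grasp behind it (manip.tcp_to_grasp is the distance from the TCP to the grasp point, in m); z points along the fingers, y is the line along which they close (so a half turn about z gives the same grasp; the last joint's range is limited). The gripper opens to 85 mm and grips with 20 to 120 N. Pads are 22 mm wide; open, the fingers measure 114 mm over their backs; the gripper's body (76 mm by 85 mm) begins 54 mm behind the grasp point. The pads swing forward as they close: fully open they stand 13 mm farther back than shut.
Start: joints at [-1.364, 0.383, 0.044, 1.598, -0.018, 1.161, -0.05], TCP at [0.195, 0.62, 0.231] pointing down, gripper open.
Joint ranges: [-2.61, 2.61], [-0.41, 2.15], [-1.48, 1.57], [0, 2.5], [-1.57, 4.71], [0.05, 1.97], [-2.85, 2.85]. Speed limits (rad/s): [2.79, 2.79, 3.14, 3.14, 3.14, 3.14, 3.14].

INTERFACE

Orientations are given as a unit quaternion [x, y, z, w].
In Python, from station import manip, vision, order gives the robot as it stands.
- The arm moves only by the shell command python3 -m inch 'ROWS' [OPENING] [FORCE]. ROWS is JSON, a list of rows, each a list of 6 numbers: the shift along the world's x, y, z scaled (see below), then the turn, a rotation vector about the world's x, y, z scaled (see below). A call has 1 to 10 rows; each row shifts and turns the commanded pose from where the row before left it; what a row does not reach is not made up. The controller multiplies each number of a shift by 30 mm and each number of a turn by 45 degrees. A row lasts 1/8 s, in which the tool goes at most 62.5 mm and 10.7 degrees, less where a joint would pass 70% of its speed; a pose out of reach is approached as far as the arm can. A call with a number of a shift or a turn outside -1 to 1 is refused whole. A call with a gripper value outside its range is refused whole. OPENING is the closure, from 0 (fully open) to 1 (shut), set as the call begins (- or left out, the last holds). The fingers move at their own pace and stop on an object; FORCE is the grip in N (left out, the last holds). Time passes only in rows, so rows that do not move let the fingers close. It gives the time, the measured TCP pose, the force, the opening and the grip force at its end, in the units of the state.
- manip.state(): the state, without advancing time (a new reading comes with each control period).
- vision.capture(name): name is "scene" or "top"; returns a dict with "image" (480x640x3 uint8, blue, green, red), "fx", "fy", "cx", "cy" (pixels), "rvec" (rotation vector, rad) and "tvec" (3), from world to camera coordinates, as OpenCV has them. Camera axes: x right, y down, z forward; pixel columns grow to the right and rows downward; lengths in m; the calibration is good to about 2 mm. A picture is of the moment at which its call begins. There is no depth.
- order.sign_off(): hands the job in; it is judged then, once.
The state is a dict: "clock": time; "q": joint angles; "qd": joint speeds; "tau": joint torques, N m; "tool_pos": TCP position; "tcp_rot": TCP orientation; "wrist_force": force on the tool from outside, world axes, zero at the start; "moment": the same for the moment, N m; "opening": opening from 0.0 (shut) to 1.0 (fully open); "grip_force": force on a finger pad.
Only numpy, scipy, OpenCV 4.12 (cv2) and the standard library are available. Lean on these libraries where they do the work, as an engineer would, in place of code of your own. Each camera call takes 0.05 s, during which the arm holds its last target. There are 200 camera calls.

## Working session

There is one attempt and no reset: what is moved stays moved. The work goes in short steps, Python scripts to look and compute and a shell command to move; the robot and the scene stay as the last step left them, time stands still between calls to the robot, and variables do not carry over. Pictures are saved under pics/ and viewed, at most 14 in all, crops included, and the job is handed in when it is done.

```bash
ls; mkdir -p pics; python3 - <<'E'
from station import manip, vision, order
import cv2
print(manip.state(), manip.tcp_to_grasp)
for n in("scene","top"):
    c=vision.capture(n); cv2.imwrite(f"pics/{n}0.png",c["image"]); print({k:v for k,v in c.items() if k!="image"})
E
```

```text
pics
{'clock': 0.0, 'q': array([-1.36383891,  0.38386855,  0.04383397,  1.59953438, -0.01794201,
        1.16123445, -0.04993583]), 'qd': array([-0.00023379, -0.00126148, -0.00106474, -0.00119401, -0.00084783,
        0.00130342,  0.00021969]), 'tau': array([-1.09145749e-03, -4.33461106e+01,  1.02385730e+00, -2.49510705e+01,
        1.05197277e-02,  1.13944770e-02,  1.08766687e-05]), 'tool_pos': array([0.19475252, 0.61915786, 0.22988385]), 'tcp_rot': array([ 1.51775838e-01,  9.88414051e-01, -1.31777302e-03, -1.49134297e-04]), 'wrist_force': array([-0.13459873,  0.6758195 ,  1.2247378 ]), 'moment': array([ 0.04722188, -0.04712648,  0.01283129]), 'grip_force': 0.0, 'opening': 0.9991720453253095} 0.0187
{'fx': 525.3794253093675, 'fy': 525.3794253093675, 'cx': 323.348888180979, 'cy': 241.98818026608302, 'rvec': array([ 0.59189862,  2.59986232, -1.21512575]), 'tvec': array([ 0.39705575, -0.06853852,  1.39947196])}
{'fx': 598.1954498661585, 'fy': 598.1954498661585, 'cx': 308.4331789451364, 'cy': 228.70730693508307, 'rvec': array([ 2.14594396, -2.12713725,  0.17316641]), 'tvec': array([-0.00901731,  0.41479288,  1.12512178])}
```

View pics/scene0.png

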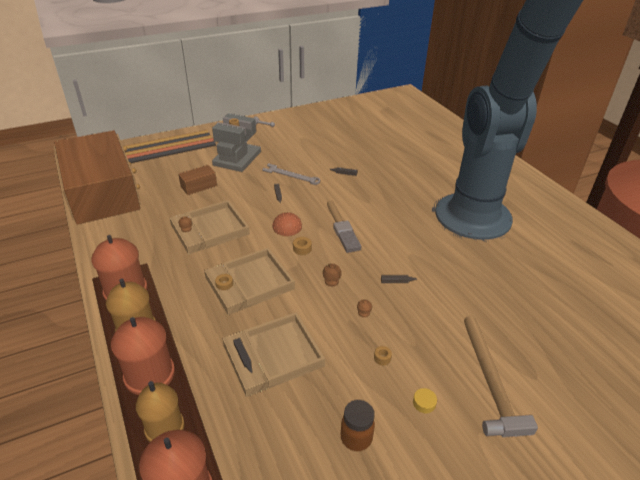

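View pics/top0.png

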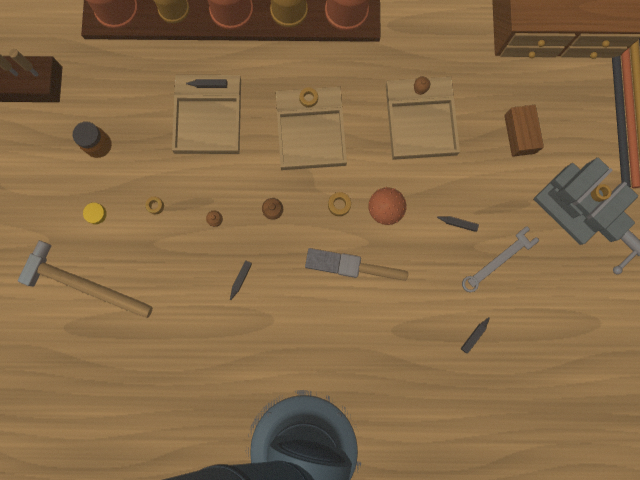

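The scene view shows the robot at right and the trays at left. In the top view, +x is up and +y is left:
- **Trays:** pins (207,125), collars (311,138), knobs (422,128).
- **Collars:** wide (340,204), narrow (155,205).
- **Knobs:** large (272,208), small (214,218).
- **Dome:** (388,206).
- **Pin candidates:** (240,280), (458,223), (476,335).

Next I'll measure these.

```bash
cat > h.py <<'E'
import cv2, numpy as np
from station import manip, vision
def cam(n):
    c=vision.capture(n); c["R"]=cv2.Rodrigues(c["rvec"])[0]; c["C"]=-c["R"].T@c["tvec"]; return c
def ray(c,uv,z):
    d=c["R"].T@np.array([(uv[0]-c["cx"])/c["fx"],(uv[1]-c["cy"])/c["fy"],1]); return c["C"]+d*(z-c["C"][2])/d[2]
def proj(c,p):
    q=c["R"]@np.array(p)+c["tvec"]; return np.array([c["fx"]*q[0]/q[2]+c["cx"],c["fy"]*q[1]/q[2]+c["cy"]])
def blob(c,uv,r,kind):
    """contour nearest uv within half-window r; kind dark/brass/wood"""
    x0,y0=int(uv[0]-r),int(uv[1]-r); im=c["image"][y0:y0+2*r,x0:x0+2*r].astype(int)
    if kind=="dark": m=im.max(2)<95
    else:
        bg=np.median(np.concatenate([im[0],im[-1],im[:,0],im[:,-1]]),0); m=np.abs(im-bg).sum(2)>55
    m=cv2.morphologyEx(m.astype(np.uint8),cv2.MORPH_OPEN,np.ones((2,2)))
    cs=cv2.findContours(m,cv2.RETR_EXTERNAL,cv2.CHAIN_APPROX_NONE)[0]
    k=max(cs,key=cv2.contourArea); return k.reshape(-1,2)+[x0,y0]
E
python3 - <<'E'
from h import *
np.set_printoptions(precision=4,suppress=True)
t=cam("top"); s=cam("scene"); print("cams",t["C"],s["C"])
O=dict(collar_wide=((340,204),(302,246),.011),collar_narrow=((155,205),(383,355),.01),knob_large=((272,208),(332,274),.026),knob_small=((214,218),(364,307),.018),dome=((388,206),(287,223),.015))
for n,(a,b,z) in O.items():
    o=[]
    for c,u,in((t,a),(s,b)):
        k=blob(c,u,22 if n!="dome" else 26,"x"); x,y,w,h=cv2.boundingRect(k.astype(np.int32)); ce=(x+(w-1)/2,y+(h-1)/2)
        o.append((np.array(ce),w,h,ray(c,ce,z)[:2]))
    print(n,*o[0],'|',*o[1])
for p in((240,280),(458,223),(476,335)):
    k=blob(t,p,30,"dark").astype(np.float32); (ce,wh,an)=cv2.minAreaRect(k); M=cv2.moments(k)
    P=np.array([ray(t,q,.010)[:2] for q in k]); m=P.mean(0); 
    r=cv2.minAreaRect(P.astype(np.float32)); bp=cv2.boxPoints(r)
    cen=np.array(r[0]); far=P[np.argmax(np.linalg.norm(P-cen,axis=1))]
    print("pin",p,cen,r[1],np.linalg.norm(cen),"tip",far,"yaw?",np.degrees(np.arctan2(*(far-cen)[::-1])))
E
```

```text
cams [ 0.2276 -0.0068  1.1774] [0.8669 0.8235 0.8314]
collar_wide [339.5 215. ] 14 5 [ 0.4467 -0.0667] | [303.  250.5] 19 10 [ 0.4727 -0.05  ]
collar_narrow [159.5 208.5] 12 14 [0.4568 0.2911] | [383.  360.5] 17 12 [0.4675 0.3112]
knob_large [273.  209.5] 21 22 [0.4537 0.0644] | [332. 276.] 19 23 [0.4575 0.0727]
knob_small [215. 219.] 17 17 [0.4352 0.1788] | [365. 309.] 15 17 [0.4361 0.1849]
dome [388.  206.5] 39 38 [ 0.4639 -0.1626] | [287.  225.5] 29 22 [ 0.471  -0.1512]
pin (240, 280) [0.3137 0.1265] (0.01410365104675293, 0.08040464669466019) 0.3381894374300875 tip [0.3477 0.1046] yaw? -32.710795452804525
pin (458, 223) [ 0.4319 -0.3026] (0.07993778586387634, 0.01564079150557518) 0.5273973613446601 tip [ 0.4191 -0.3406] yaw? -108.68058960350963
pin (476, 335) [ 0.2136 -0.3307] (0.016449162736535072, 0.08022429794073105) 0.39368575561258534 tip [ 0.1842 -0.3032] yaw? 136.82558446802332
```

```bash
python3 - <<'E'
import cv2
im=cv2.imread("pics/top0.png")[65:305,70:500]; cv2.imwrite("pics/crop.png",cv2.resize(im,(800,446),interpolation=cv2.INTER_CUBIC))
E
```

```text
(no output)
```

View pics/crop.png

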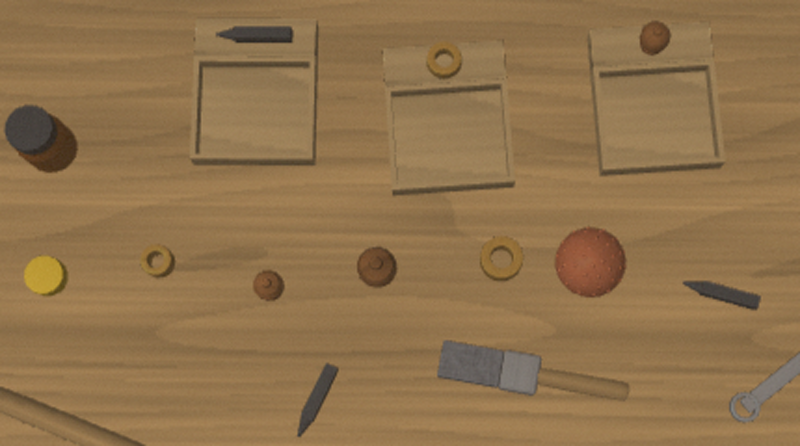

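The crop shows the farthest pin at about crop (720,294), with its tip pointing left (+y). The collars need a saturation mask, so I'll refine those and measure the trays.

```bash
python3 - <<'E'
from h import *
np.set_printoptions(precision=4,suppress=True)
t=cam("top"); s=cam("scene")
def msk(c,u,r,f):
    x0,y0=int(u[0]-r),int(u[1]-r); h=cv2.cvtColor(cv2.resize(c["image"][y0:y0+2*r,x0:x0+2*r],None,fx=4,fy=4,interpolation=cv2.INTER_CUBIC),cv2.COLOR_BGR2HSV)
    m=f(h).astype(np.uint8); m=cv2.morphologyEx(m,cv2.MORPH_OPEN,np.ones((3,3)))
    k=max(cv2.findContours(m,cv2.RETR_EXTERNAL,cv2.CHAIN_APPROX_NONE)[0],key=cv2.contourArea)[:,0]
    return (k+.5)/4-.5+[x0,y0]
br=lambda h:(h[...,1]>150)
for n,a,b,z in(("wide",(340,204),(302,246),.022),("narrow",(155,205),(383,355),.020),("spec",(309,98),(224,281),.040)):
    for c,u in((t,a),(s,b)):
        k=msk(c,u,17,br); P=np.array([ray(c,q,z)[:2] for q in k]).astype(np.float32)
        e=cv2.minEnclosingCircle(P); r=cv2.minAreaRect(P); print(n,e,"rect",r[0],r[1],ray(c,cv2.minAreaRect(k.astype(np.float32))[0],z/2)[:2])
# trays
for n,cr in(("pins",[(196,20),(316,20),(315,160),(191,160)]),("collars",[(383,50),(504,41),(514,184),(393,190)]),("knobs",[(590,32),(710,26),(722,162),(601,170)])):
    P=np.array([ray(t,(u/1.86+70,v/1.858+65),.024)[:2] for u,v in cr]); 
    e=[np.linalg.norm(P[i]-P[(i+1)%4]) for i in range(4)]
    # outer x extent -58..102 -> centre +22 from origin
    xa=(P[0]+P[1]-P[2]-P[3]); xa/=np.linalg.norm(xa); print(n,P.ravel(),"sides",np.array(e),"origin",P.mean(0)-.022*xa,"yaw",np.arctan2(xa[1],xa[0]))
# pin axis
k=blob(t,(458,223),30,"dark"); P=np.array([ray(t,q,.010)[:2] for q in k]); l=cv2.fitLine(P.astype(np.float32),cv2.DIST_L2,0,.01,.01).ravel(); pr=P@l[:2]; nn=np.array([-l[1],l[0]]); d=P@nn
print("pin dir",l[:2],"len",np.ptp(pr),"mid",l[:2]*(pr.max()+pr.min())/2+nn*(d.max()+d.min())/2,np.degrees(np.arctan2(l[1],l[0])))
E
```

```text
wide ((0.4672461748123169, -0.06504373997449875), 0.02344328537583351) rect (0.46747317910194397, -0.06495567411184311) (0.04330014809966087, 0.04558422416448593) [ 0.4697 -0.0655]
wide ((0.47474050521850586, -0.12076909840106964), 0.005249525886029005) rect (0.4755091071128845, -0.12032431364059448) (0.004536774475127459, 0.010212594643235207) [ 0.47   -0.1328]
narrow ((0.4624469578266144, 0.2997892498970032), 0.01776724122464657) rect (0.4630468487739563, 0.29977989196777344) (0.0324329249560833, 0.03195158764719963) [0.4646 0.3025]
narrow ((0.47525754570961, 0.31116312742233276), 0.0020894596818834543) rect (0.47525882720947266, 0.3111622631549835) (0.00371231185272336, 0.0014351194258779287) [0.4704 0.3049]
spec ((0.6810539960861206, -0.0015407920582219958), 0.019789952784776688) rect (0.6818810701370239, -0.0025524161756038666) (0.03746403381228447, 0.03601764142513275) [ 0.6898 -0.0025]
spec ((0.6951137781143188, -0.0017386283725500107), 0.0024428789038211107) rect (0.6951122283935547, -0.0017381422221660614) (0.004179316572844982, 0.0021221882198005915) [ 0.6908 -0.0226]
pins [0.7301 0.2687 0.7312 0.1372 0.5722 0.1339 0.571  0.267 ] sides [0.1315 0.1591 0.1331 0.1591] origin [0.6291 0.2013] yaw 0.01577554451803437
collars [ 0.6972  0.0631  0.7087 -0.0689  0.5475 -0.0796  0.5397  0.0497] sides [0.1325 0.1616 0.1295 0.1581] origin [ 0.6013 -0.0106] yaw 0.07559638831599817
knobs [ 0.72   -0.163   0.7281 -0.2945  0.5738 -0.3028  0.5638 -0.1729] sides [0.1318 0.1545 0.1303 0.1565] origin [ 0.6244 -0.2346] yaw 0.05821224524575931
pin dir [0.2653 0.9642] len 0.07756842072646616 mid [ 0.4317 -0.3033] 74.616745
```

```bash
python3 -m inch '[[0.9,-1,-0.3,0,0,-0.16],[0.9,-1,-0.3,0,0,-0.16],[0.9,-1,-0.3,0,0,-0.16],[0.9,-1,-0.3,0,0,-0.16],[0.9,-1,-0.3,0,0,-0.16],[0.9,-1,-0.3,0,0,-0.16],[0.9,-1,-0.3,0,0,-0.16],[0.9,-1,-0.3,0,0,-0.16],[0.9,-1,-0.3,0,0,-0.16],[0.8,-1,-0.3,0,0,-0.16]]' 0 60; cat > st.py <<'E'
import sys
from h import *
from scipy.spatial.transform import Rotation as R
s=manip.state(); r=R.from_quat(s["tcp_rot"]).as_matrix(); y=r[:,1]
a=(np.degrees(np.arctan2(y[1],y[0]))+90)%180-90
print(np.round(s["tool_pos"],4),"tilt",np.round(r[:,2],3),"closeyaw",round(a,2),"F",np.round(s["wrist_force"],1),"t",round(s["clock"],2),"op",round(s["opening"],3),"grip",round(s["grip_force"],1),"q7",round(s["q"][6],2))
if len(sys.argv)>3:
    g=np.array([float(v) for v in sys.argv[1:4]]); print("shift units",np.round((g-s["tool_pos"])/.03,2), "turn units",round((float(sys.argv[4])-a)/45,3) if len(sys.argv)>4 else "")
E
python3 st.py 0.463 0.300 0.12 0
```

```text
clock: 1.55
tool_pos: [0.4631, 0.3191, 0.1412]
tcp_rot: [0.705, 0.709, 0.0, 0.0]
wrist_force: [0.4, 0.4, -0.0]
opening: 0.999
grip_force: 0.0
[0.4631 0.3191 0.1412] tilt [ 0.001  0.    -1.   ] closeyaw 0.3 F [ 0.4  0.4 -0. ] t 1.55 op 0.999 grip 0.0 q7 -0.53
shift units [-0.   -0.64 -0.71] turn units -0.007
```

```bash
python3 -m inch '[[0,-0.64,-0.7,0,0,0],[0,0,-1,0,0,0],[0,0,-1,0,0,0],[0,0,-1,0,0,0],[0,0,-0.5,0,0,0],[0,0,-0.37,0,0,0],[0,0,0,0,0,0],[0,0,0,0,0,0]]' && python3 -m inch '[[0,0,0,0,0,0],[0,0,0,0,0,0],[0,0,0,0,0,0],[0,0,0,0,0,0],[0,0,0,0,0,0],[0,0,0,0,0,0]]' 1 60; python3 st.py
```

```text
clock: 2.55
tool_pos: [0.4629, 0.3014, 0.0051]
tcp_rot: [0.704, 0.71, 0.001, 0.0]
wrist_force: [-0.2, -0.2, 0.8]
opening: 1.0
grip_force: 0.0
clock: 3.3
tool_pos: [0.4626, 0.3012, 0.0051]
tcp_rot: [0.704, 0.71, 0.001, -0.0]
wrist_force: [-1.1, -1.2, 6.0]
opening: 0.374
grip_force: 59.0
[0.4626 0.3012 0.0051] tilt [ 0.001  0.001 -1.   ] closeyaw 0.53 F [-1.1 -1.2  6. ] t 3.3 op 0.374 grip 59.0 q7 -0.41
```

```bash
python3 -m inch '[[0,0,1,0,0,0],[0,0,1,0,0,0],[0.55,-1,1,0,0,0],[0.5,-1,0,0,0,0.085],[0.5,-1,0,0,0,0],[0.5,-1,0,0,0,0],[0.5,-1,0,0,0,0],[0.5,-1,0,0,0,0],[0.5,-1,0,0,0,0],[0.5,-1,0,0,0,0]]' && python3 -m inch '[[0.5,-1,0,0,0,0],[0,-0.4,0,0,0,0],[0,0,0,0,0,0]]'; python3 st.py 0.599 0.019 0.012 4.3
```

```text
clock: 4.55
tool_pos: [0.5834, 0.0599, 0.0937]
tcp_rot: [0.68, 0.734, -0.0, -0.0]
wrist_force: [0.2, 0.2, -1.2]
opening: 0.373
grip_force: 59.8
clock: 4.92
tool_pos: [0.5975, 0.018, 0.0937]
tcp_rot: [0.68, 0.733, -0.001, -0.001]
wrist_force: [-0.1, 0.2, 0.0]
opening: 0.372
grip_force: 59.8
[0.5975 0.018  0.0937] tilt [-0.002 -0.    -1.   ] closeyaw 4.25 F [-0.1  0.2  0. ] t 4.92 op 0.372 grip 59.8 q7 0.19
shift units [ 0.05  0.03 -2.72] turn units 0.001
```

```bash
python3 -m inch '[[0.05,0.03,-1,0,0,0],[0,0,-1,0,0,0],[0,0,-0.5,0,0,0],[0,0,-0.2,0,0,0],[0,0,0,0,0,0],[0,0,0,0,0,0]]' && python3 -m inch '[[0,0,0,0,0,0],[0,0,0,0,0,0],[0,0,0,0,0,0]]' 0.42 && python3 -m inch '[[0,0,0.5,0,0,0],[0,0,1,0,0,0],[0,0,1,0,0,0],[0,0,0.3,0,0,0],[0,0,0,0,0,0]]'; python3 st.py 0.4675 -0.065 0.1 0
```

```text
clock: 5.68
tool_pos: [0.6011, 0.0198, 0.0143]
tcp_rot: [0.68, 0.733, 0.001, 0.001]
wrist_force: [0.9, 0.3, -0.6]
opening: 0.37
grip_force: 59.8
clock: 6.05
tool_pos: [0.6003, 0.0197, 0.0135]
tcp_rot: [0.68, 0.733, 0.0, 0.0]
wrist_force: [-0.2, -0.8, -0.3]
opening: 0.581
grip_force: 0.0
clock: 6.68
tool_pos: [0.6006, 0.0198, 0.098]
tcp_rot: [0.68, 0.734, 0.001, 0.0]
wrist_force: [0.2, 0.0, -0.1]
opening: 0.579
grip_force: 0.0
[0.6006 0.0198 0.098 ] tilt [ 0.002  0.001 -1.   ] closeyaw 4.36 F [ 0.2  0.  -0.1] t 6.67 op 0.579 grip 0.0 q7 0.19
shift units [-4.44 -2.83  0.07] turn units -0.097
```

```bash
python3 -m inch '[[-0.9,-0.57,0,0,0,-0.097],[-0.9,-0.57,0,0,0,0],[-0.9,-0.57,0,0,0,0],[-0.9,-0.57,0,0,0,0],[-0.84,-0.55,0,0,0,0],[0,0,-1,0,0,0],[0,0,-1,0,0,0],[0,0,-0.7,0,0,0],[0,0,-0.4,0,0,0],[0,0,0,0,0,0]]' 0 && python3 -m inch '[[0,0,0,0,0,0],[0,0,0,0,0,0],[0,0,0,0,0,0],[0,0,0,0,0,0],[0,0,0,0,0,0],[0,0,0,0,0,0]]' 1 70 && python3 -m inch '[[0,0,1,0,0,0],[0,0,1,0,0,0],[0,0,1,0,0,0],[0,0,0,0,0,0]]'; python3 st.py 0.603 -0.038 0.09 4.3
```

```text
clock: 7.92
tool_pos: [0.4655, -0.0652, 0.003]
tcp_rot: [0.707, 0.707, -0.001, -0.001]
wrist_force: [-0.2, -0.1, 1.2]
opening: 0.998
grip_force: 0.0
clock: 8.68
tool_pos: [0.4686, -0.0653, 0.0056]
tcp_rot: [0.707, 0.707, 0.001, 0.001]
wrist_force: [0.0, 0.2, 5.2]
opening: 0.503
grip_force: 71.2
clock: 9.18
tool_pos: [0.4687, -0.0651, 0.096]
tcp_rot: [0.707, 0.707, 0.002, 0.002]
wrist_force: [-0.0, -0.3, -2.7]
opening: 0.503
grip_force: 72.9
[ 0.4687 -0.0651  0.096 ] tilt [ 0.005  0.001 -1.   ] closeyaw 0.01 F [-0.  -0.3 -2.7] t 9.18 op 0.503 grip 72.9 q7 0.23
shift units [ 4.48  0.9  -0.2 ] turn units 0.095
```

```bash
python3 -m inch '[[0.9,0.18,0,0,0,0.095],[0.9,0.18,0,0,0,0],[0.9,0.18,0,0,0,0],[0.9,0.18,0,0,0,0],[0.88,0.18,0,0,0,0],[0,0,-1,0,0,0],[0,0,-1,0,0,0],[0,0,-0.5,0,0,0],[0,0,-0.3,0,0,0],[0,0,0,0,0,0]]' && python3 st.py && python3 -m inch '[[0,0,0,0,0,0],[0,0,0,0,0,0],[0,0,0,0,0,0]]' 0.33 && python3 -m inch '[[0,0,0.5,0,0,0],[0,0,1,0,0,0],[0,0,1,0,0,0],[0,0,0.3,0,0,0],[0,0,0,0,0,0]]'; python3 st.py 0.4545 0.0655 0.1 0
```

```text
clock: 10.42
tool_pos: [0.5989, -0.038, 0.0118]
tcp_rot: [0.68, 0.733, -0.001, -0.003]
wrist_force: [-7.9, 0.9, 11.4]
opening: 0.5
grip_force: 74.6
[ 0.5989 -0.038   0.0118] tilt [-0.006  0.003 -1.   ] closeyaw 4.24 F [-7.9  0.9 11.4] t 10.43 op 0.5 grip 74.6 q7 0.36
clock: 10.8
tool_pos: [0.6019, -0.0381, 0.0104]
tcp_rot: [0.68, 0.733, 0.0, 0.0]
wrist_force: [-0.7, 0.1, -0.1]
opening: 0.668
grip_force: 0.0
clock: 11.42
tool_pos: [0.6018, -0.038, 0.095]
tcp_rot: [0.68, 0.733, 0.001, 0.001]
wrist_force: [-0.6, -0.7, 0.1]
opening: 0.671
grip_force: 0.0
[ 0.6018 -0.038   0.095 ] tilt [ 0.002  0.    -1.   ] closeyaw 4.28 F [-0.6 -0.7  0.1] t 11.43 op 0.671 grip 0.0 q7 0.31
shift units [-4.91  3.45  0.17] turn units -0.095
```

```bash
python3 -m inch '[[-0.98,0.7,0,0,0,-0.095],[-0.98,0.7,0,0,0,0],[-0.98,0.7,0,0,0,0],[-0.98,0.7,0,0,0,0],[-1,0.65,0,0,0,0],[0,0,-1,0,0,0],[0,0,-1,0,0,0],[0,0,-0.5,0,0,0],[0,0,-0.28,0,0,0],[0,0,0,0,0,0]]' 0 && python3 -m inch '[[0,0,0,0,0,0],[0,0,0,0,0,0],[0,0,0,0,0,0],[0,0,0,0,0,0],[0,0,0,0,0,0],[0,0,0,0,0,0]]' 1 40 && python3 st.py && python3 -m inch '[[0,0,1,0,0,0],[0,0,1,0,0,0],[0,0,1,0,0,0],[0,0,0,0,0,0]]'; python3 st.py 0.6226 -0.2646 0.09 3.3
```

```text
clock: 12.68
tool_pos: [0.4535, 0.0651, 0.0104]
tcp_rot: [0.707, 0.707, -0.0, -0.0]
wrist_force: [-0.6, -0.6, -0.8]
opening: 0.996
grip_force: 0.0
clock: 13.42
tool_pos: [0.4544, 0.0655, 0.0117]
tcp_rot: [0.707, 0.707, 0.001, 0.0]
wrist_force: [-0.9, -0.2, 6.2]
opening: 0.473
grip_force: 40.1
[0.4544 0.0655 0.0117] tilt [ 0.001  0.001 -1.   ] closeyaw -0.0 F [-0.9 -0.2  6.2] t 13.43 op 0.473 grip 40.1 q7 0.05
clock: 13.92
tool_pos: [0.4559, 0.0661, 0.103]
tcp_rot: [0.707, 0.707, 0.003, 0.001]
wrist_force: [-0.2, 0.1, -0.6]
opening: 0.466
grip_force: 40.7
[0.4559 0.0661 0.103 ] tilt [ 0.006  0.003 -1.   ] closeyaw 0.0 F [-0.2  0.1 -0.6] t 13.93 op 0.466 grip 40.7 q7 -0.08
shift units [  5.56 -11.02  -0.43] turn units 0.073
```

```bash
python3 -m inch '[[0.5,-1,0,0,0,0.073],[0.5,-1,0,0,0,0],[0.5,-1,0,0,0,0],[0.5,-1,0,0,0,0],[0.5,-1,0,0,0,0],[0.5,-1,0,0,0,0],[0.5,-1,0,0,0,0],[0.5,-1,0,0,0,0],[0.5,-1,0,0,0,0],[0.5,-1,0,0,0,0]]' && python3 -m inch '[[0.56,-1,0,0,0,0],[0,0,0,0,0,0],[0,0,0,0,0,0]]' ;python3 st.py 0.6226 -0.2646 0.0182 3.3
```

```text
clock: 15.18
tool_pos: [0.6031, -0.235, 0.0987]
tcp_rot: [0.686, 0.727, -0.001, -0.001]
wrist_force: [0.4, -0.3, -0.9]
opening: 0.472
grip_force: 40.7
clock: 15.55
tool_pos: [0.6193, -0.2636, 0.0991]
tcp_rot: [0.687, 0.727, -0.0, -0.002]
wrist_force: [0.3, 0.8, 0.5]
opening: 0.473
grip_force: 40.7
[ 0.6193 -0.2636  0.0991] tilt [-0.003  0.002 -1.   ] closeyaw 3.28 F [0.3 0.8 0.5] t 15.55 op 0.473 grip 40.7 q7 0.68
shift units [ 0.11 -0.03 -2.7 ] turn units 0.0
```

```bash
python3 -m inch '[[0.1,0,-1,0,0,0],[0,0,-1,0,0,0],[0,0,-0.5,0,0,0],[0,0,-0.2,0,0,0],[0,0,0,0,0,0],[0,0,0,0,0,0]]' && python3 -m inch '[[0,0,0,0,0,0],[0,0,0,0,0,0],[0,0,0,0,0,0]]' 0.38 && python3 -m inch '[[0,0,0.5,0,0,0],[0,0,1,0,0,0],[0,0,1,0,0,0],[0,0,0.3,0,0,0],[0,0,0,0,0,0]]'; python3 st.py 0.435 0.179 0.1 0
```

```text
clock: 16.3
tool_pos: [0.6244, -0.2652, 0.0211]
tcp_rot: [0.687, 0.727, 0.0, 0.001]
wrist_force: [-0.2, -0.6, 0.8]
opening: 0.471
grip_force: 40.7
clock: 16.68
tool_pos: [0.6236, -0.2648, 0.0201]
tcp_rot: [0.687, 0.727, 0.0, 0.0]
wrist_force: [0.2, 0.1, -0.8]
opening: 0.619
grip_force: 0.0
clock: 17.3
tool_pos: [0.6239, -0.2648, 0.1047]
tcp_rot: [0.687, 0.727, 0.0, 0.001]
wrist_force: [-0.5, -0.6, 0.3]
opening: 0.62
grip_force: 0.0
[ 0.6239 -0.2648  0.1047] tilt [ 0.002 -0.    -1.   ] closeyaw 3.28 F [-0.5 -0.6  0.3] t 17.3 op 0.62 grip 0.0 q7 0.68
shift units [-6.3  14.79 -0.16] turn units -0.073
```

```bash
python3 - <<'E'
from h import *
im=cam("top")["image"][65:305,70:500]; cv2.imwrite("pics/crop2.png",cv2.resize(im,(800,446),interpolation=cv2.INTER_CUBIC))
E
```

```text
(no output)
```

View pics/crop2.png

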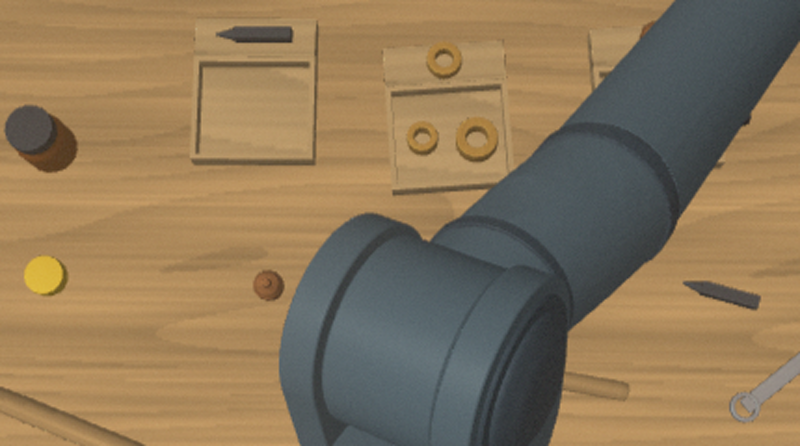

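The collars lie flat in their tray at crop (422,137) and (476,138), and the small knob at (267,285) hasn't moved. Next is the pin, grasped at its square part.

```bash
python3 st.py 0.430 -0.310 0.1 -15.4; python3 -m inch '[[-0.9,-0.21,0,0,0,-0.2],[-0.9,-0.21,0,0,0,-0.21],[-0.9,-0.21,0,0,0,0],[-0.9,-0.21,0,0,0,0],[-0.9,-0.21,0,0,0,0],[-0.95,-0.21,0,0,0,0],[-1,-0.24,0,0,0,0],[0,0,-1,0,0,0],[0,0,-0.5,0,0,0],[0,0,0,0,0,0]]' 0; python3 st.py 0.430 -0.310 0.004 -15.4
```

```text
[ 0.6231 -0.2643  0.1034] tilt [-0.001  0.    -1.   ] closeyaw 3.29 F [ 0.6  0.  -0.5] t 17.35 op 0.617 grip 0.0 q7 0.68
shift units [-6.44 -1.52 -0.11] turn units -0.415
clock: 18.6
tool_pos: [0.4288, -0.3084, 0.0569]
tcp_rot: [0.794, 0.608, -0.001, -0.002]
wrist_force: [-0.2, 0.8, 1.5]
opening: 0.997
grip_force: 0.0
[ 0.4288 -0.3084  0.0569] tilt [-0.004  0.002 -1.   ] closeyaw -15.12 F [-0.2  0.8  1.5] t 18.6 op 0.997 grip 0.0 q7 0.64
shift units [ 0.04 -0.05 -1.76] turn units -0.006
```

```bash
python3 -m inch '[[0.04,-0.05,-1,0,0,0],[0,0,-0.5,0,0,0],[0,0,-0.26,0,0,0],[0,0,0,0,0,0]]' && python3 -m inch '[[0,0,0,0,0,0],[0,0,0,0,0,0],[0,0,0,0,0,0],[0,0,0,0,0,0],[0,0,0,0,0,0],[0,0,0,0,0,0],[0,0,0,0,0,0],[0,0,0,0,0,0]]' 1 60 && python3 st.py && python3 -m inch '[[0,0,1,0,0,0],[0,0,1,0,0,0],[0,0,1,0,0,0],[0,0,0,0,0,0]]'; python3 st.py 0.6265 0.194 0.1 0.9
```

```text
clock: 19.1
tool_pos: [0.4311, -0.3111, 0.0058]
tcp_rot: [0.794, 0.608, -0.0, -0.0]
wrist_force: [-0.1, 0.2, 0.3]
opening: 0.999
grip_force: 0.0
clock: 20.1
tool_pos: [0.4315, -0.3113, 0.0065]
tcp_rot: [0.794, 0.608, 0.0, 0.0]
wrist_force: [-0.7, 0.0, 5.1]
opening: 0.132
grip_force: 60.2
[ 0.4315 -0.3113  0.0065] tilt [ 0.001  0.    -1.   ] closeyaw -15.17 F [-0.7  0.   5.1] t 20.1 op 0.132 grip 60.2 q7 0.7
clock: 20.6
tool_pos: [0.4326, -0.3122, 0.0977]
tcp_rot: [0.794, 0.608, 0.001, 0.002]
wrist_force: [0.1, -0.2, -1.3]
opening: 0.132
grip_force: 59.5
[ 0.4326 -0.3122  0.0977] tilt [ 0.004 -0.002 -1.   ] closeyaw -15.17 F [ 0.1 -0.2 -1.3] t 20.6 op 0.132 grip 59.5 q7 0.6
shift units [ 6.46 16.87  0.08] turn units 0.357
```

```bash
python3 -m inch '[[0.38,1,0,0,0,0.18],[0.38,1,0,0,0,0.177],[0.38,1,0,0,0,0],[0.38,1,0,0,0,0],[0.38,1,0,0,0,0],[0.38,1,0,0,0,0],[0.38,1,0,0,0,0],[0.38,1,0,0,0,0],[0.38,1,0,0,0,0],[0.38,1,0,0,0,0]]' && python3 -m inch '[[0.38,1,0,0,0,0],[0.38,1,0,0,0,0],[0.38,1,0,0,0,0],[0.38,1,0,0,0,0],[0.38,1,0,0,0,0],[0.38,1,0,0,0,0],[0.38,0.85,0,0,0,0],[0,0,0,0,0,0],[0,0,0,0,0,0]]'; python3 st.py 0.628 0.194 0.013 0.9
```

```text
clock: 21.85
tool_pos: [0.5439, -0.0101, 0.0941]
tcp_rot: [0.701, 0.713, -0.001, -0.001]
wrist_force: [0.2, -0.5, -0.9]
opening: 0.14
grip_force: 59.5
clock: 22.98
tool_pos: [0.6236, 0.1927, 0.0943]
tcp_rot: [0.702, 0.712, -0.002, -0.0]
wrist_force: [-0.1, -0.9, -1.3]
opening: 0.14
grip_force: 59.5
[0.6236 0.1927 0.0943] tilt [-0.003 -0.002 -1.   ] closeyaw 0.86 F [-0.1 -0.9 -1.3] t 22.98 op 0.14 grip 59.5 q7 -0.1
shift units [ 0.15  0.04 -2.71] turn units 0.001
```

```bash
python3 -m inch '[[0.1,0.04,-1,0,0,0],[0,0,-1,0,0,0],[0,0,-0.5,0,0,0],[0,0,-0.25,0,0,0],[0,0,0,0,0,0],[0,0,0,0,0,0]]' && python3 st.py && python3 -m inch '[[0,0,0,0,0,0],[0,0,0,0,0,0],[0,0,0,0,0,0]]' 0.65 && python3 -m inch '[[0,0,0.5,0,0,0],[0,0,1,0,0,0],[0,0,1,0,0,0],[0,0,0.3,0,0,0],[0,0,0,0,0,0]]'; python3 st.py 0.435 0.179 0.1 0
```

```text
clock: 23.72
tool_pos: [0.629, 0.1957, 0.0145]
tcp_rot: [0.702, 0.713, 0.001, 0.0]
wrist_force: [0.2, 0.1, -1.0]
opening: 0.136
grip_force: 59.5
[0.629  0.1957 0.0145] tilt [ 0.002  0.001 -1.   ] closeyaw 0.89 F [ 0.2  0.1 -1. ] t 23.73 op 0.136 grip 59.5 q7 -0.06
clock: 24.1
tool_pos: [0.6282, 0.1958, 0.0138]
tcp_rot: [0.701, 0.713, 0.0, 0.0]
wrist_force: [-0.5, 0.0, -0.0]
opening: 0.349
grip_force: 0.0
clock: 24.72
tool_pos: [0.6285, 0.1958, 0.0984]
tcp_rot: [0.702, 0.713, 0.001, 0.0]
wrist_force: [-0.9, 0.3, -0.8]
opening: 0.346
grip_force: 0.0
[0.6285 0.1958 0.0984] tilt [ 0.002  0.001 -1.   ] closeyaw 0.9 F [-0.9  0.3 -0.8] t 24.73 op 0.346 grip 0.0 q7 -0.1
shift units [-6.45 -0.56  0.05] turn units -0.02
```

```bash
python3 -m inch '[[-0.9,-0.08,0,0,0,-0.02],[-0.9,-0.08,0,0,0,0],[-0.9,-0.08,0,0,0,0],[-0.9,-0.08,0,0,0,0],[-0.9,-0.08,0,0,0,0],[-0.95,-0.08,0,0,0,0],[-1,-0.08,0,0,0,0],[0,0,-1,0,0,0],[0,0,-1,0,0,0],[0,0,0,0,0,0]]' 0 && python3 -m inch '[[0,0,-0.6,0,0,0],[0,0,-0.4,0,0,0],[0,0,0,0,0,0],[0,0,0,0,0,0]]' && python3 -m inch '[[0,0,0,0,0,0],[0,0,0,0,0,0],[0,0,0,0,0,0],[0,0,0,0,0,0],[0,0,0,0,0,0],[0,0,0,0,0,0],[0,0,0,0,0,0]]' 1 35 && python3 st.py && python3 -m inch '[[0,0,1,0,0,0],[0,0,1,0,0,0],[0,0,1,0,0,0],[0,0,0,0,0,0]]'; python3 st.py 0.626 -0.205 0.1 3.3
```

```text
clock: 25.98
tool_pos: [0.4311, 0.1771, 0.0348]
tcp_rot: [0.707, 0.707, -0.004, -0.001]
wrist_force: [-0.8, -0.5, 0.4]
opening: 0.998
grip_force: 0.0
clock: 26.48
tool_pos: [0.4348, 0.1788, 0.0077]
tcp_rot: [0.707, 0.707, 0.0, 0.0]
wrist_force: [0.1, 1.1, -0.5]
opening: 0.998
grip_force: 0.0
clock: 27.35
tool_pos: [0.4347, 0.1789, 0.0079]
tcp_rot: [0.707, 0.707, 0.0, -0.0]
wrist_force: [-1.7, -0.6, 5.7]
opening: 0.354
grip_force: 34.6
[0.4347 0.1789 0.0079] tilt [ 0.     0.001 -1.   ] closeyaw -0.01 F [-1.7 -0.6  5.7] t 27.35 op 0.354 grip 34.6 q7 -0.17
clock: 27.85
tool_pos: [0.4363, 0.1798, 0.0994]
tcp_rot: [0.707, 0.707, 0.003, 0.0]
wrist_force: [-0.0, 0.6, -0.4]
opening: 0.353
grip_force: 34.9
[0.4363 0.1798 0.0994] tilt [ 0.004  0.003 -1.   ] closeyaw 0.0 F [-0.   0.6 -0.4] t 27.85 op 0.353 grip 34.9 q7 -0.3
shift units [  6.32 -12.83   0.02] turn units 0.073
```

```bash
python3 -m inch '[[0.49,-1,0,0,0,0.073],[0.49,-1,0,0,0,0],[0.49,-1,0,0,0,0],[0.49,-1,0,0,0,0],[0.49,-1,0,0,0,0],[0.49,-1,0,0,0,0],[0.49,-1,0,0,0,0],[0.49,-1,0,0,0,0],[0.49,-1,0,0,0,0],[0.49,-1,0,0,0,0]]' && python3 -m inch '[[0.49,-1,0,0,0,0],[0.49,-1,0,0,0,0],[0.49,-0.8,0,0,0,0],[0,0,0,0,0,0],[0,0,0,0,0,0]]' ;python3 st.py 0.626 -0.204 0.0144 3.3
```

```text
clock: 29.1
tool_pos: [0.5807, -0.1219, 0.0956]
tcp_rot: [0.686, 0.727, -0.001, -0.001]
wrist_force: [0.7, -0.4, 0.3]
opening: 0.351
grip_force: 34.9
clock: 29.72
tool_pos: [0.6244, -0.204, 0.0958]
tcp_rot: [0.686, 0.727, -0.0, -0.002]
wrist_force: [-0.6, 0.2, -0.4]
opening: 0.353
grip_force: 34.9
[ 0.6244 -0.204   0.0958] tilt [-0.003  0.002 -1.   ] closeyaw 3.31 F [-0.6  0.2 -0.4] t 29.73 op 0.353 grip 34.9 q7 0.62
shift units [ 0.05 -0.   -2.71] turn units -0.0
```

Then retreat leftward, low in x, to clear the camera view.

```bash
python3 -m inch '[[0,0,-1,0,0,0],[0,0,-1,0,0,0],[0,0,-0.5,0,0,0],[0,0,-0.25,0,0,0],[0,0,0,0,0,0],[0,0,0,0,0,0]]' && python3 st.py && python3 -m inch '[[0,0,0,0,0,0],[0,0,0,0,0,0],[0,0,0,0,0,0]]' 0.5 && python3 -m inch '[[0,0,0.5,0,0,0],[0,0,1,0,0,0],[0,0,1,0,0,0],[0,0,1,0,0,0],[0,0,1,0,0,0],[-1,-0.8,0,0,0,0],[-1,-0.8,0,0,0,0],[-1,-0.8,0,0,0,0],[-1,-0.8,0,0,0,0],[-1,-0.8,0,0,0,0]]' && python3 -m inch '[[-1,-0.8,0,0,0,0],[-1,-0.8,0,0,0,0],[-1,-0.8,0,0,0,0],[-1,-0.8,0,0,0,0],[-1,-0.8,0,0,0,0],[0,0,0,0,0,0]]';  python3 - <<'E'
from h import *
im=cam("top")["image"][65:305,70:500]; cv2.imwrite("pics/crop3.png",cv2.resize(im,(800,446),interpolation=cv2.INTER_CUBIC))
im=cam("scene")["image"][150:400,150:480]; cv2.imwrite("pics/crop4.png",cv2.resize(im,(792,600),interpolation=cv2.INTER_CUBIC))
E
```

```text
clock: 30.48
tool_pos: [0.6264, -0.2055, 0.016]
tcp_rot: [0.687, 0.727, 0.0, 0.001]
wrist_force: [-0.5, -0.3, -0.6]
opening: 0.348
grip_force: 34.9
[ 0.6264 -0.2055  0.016 ] tilt [ 0.002 -0.001 -1.   ] closeyaw 3.29 F [-0.5 -0.3 -0.6] t 30.48 op 0.348 grip 34.9 q7 0.67
clock: 30.85
tool_pos: [0.6257, -0.2053, 0.0152]
tcp_rot: [0.687, 0.727, 0.0, 0.0]
wrist_force: [0.3, 0.0, -0.9]
opening: 0.501
grip_force: 0.0
clock: 32.1
tool_pos: [0.4747, -0.3264, 0.1512]
tcp_rot: [0.687, 0.727, 0.0, 0.001]
wrist_force: [-0.6, -0.3, -0.3]
opening: 0.497
grip_force: 0.0
clock: 32.85
tool_pos: [0.3214, -0.4484, 0.1514]
tcp_rot: [0.69, 0.724, -0.001, 0.001]
wrist_force: [0.2, -0.6, -0.8]
opening: 0.501
grip_force: 0.0
```

View pics/crop3.png

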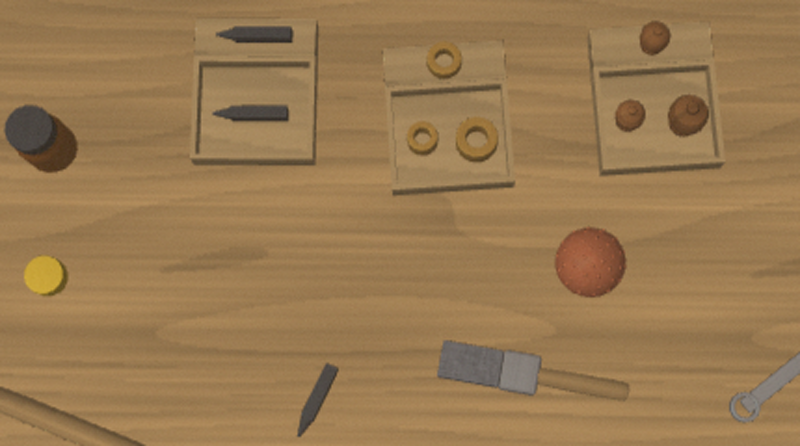

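View pics/crop4.png

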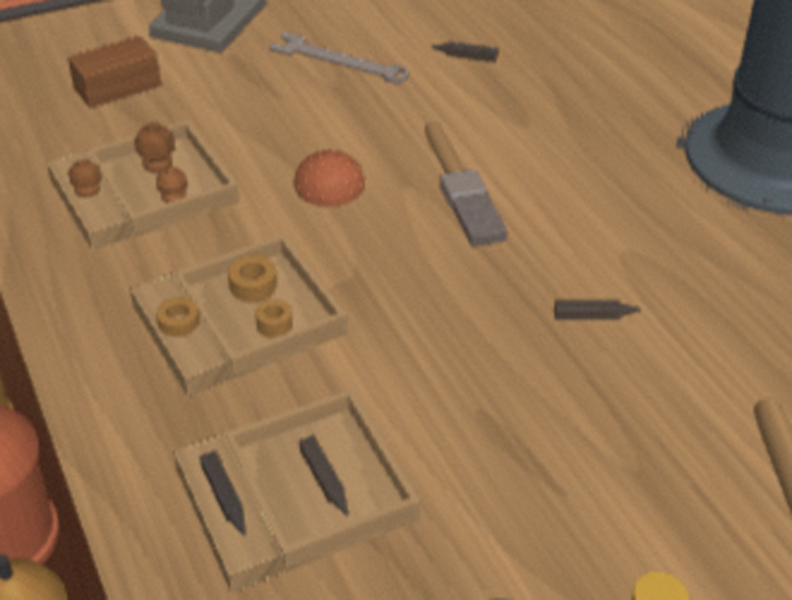

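Both views show everything in place: the pin at top crop (252,113), the collars at (422,137) and (476,138), and the knobs upright at (630,115) and (688,115). The dome at (590,262) hasn't moved, and the arm is clear.

```bash
python3 -c "
from station import order
print(order.sign_off())"
```

```text
the job is handed in; nothing more can be done
None
```

I sorted all five fittings into their trays, checked them in both camera views, and handed the job in at about 33 s; the collars are flat, the knobs upright, the pin lying down, and the dome unmoved.

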